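# Queue the repaired motors on the test rack, oldest first

### The arm

A 6-joint arm with a two-finger parallel gripper is mounted at the origin on the work surface. World frame = base frame: x ahead of the robot, y to its left, z up, the work surface at z = 0. Lengths are in mm, angles in rad, forces in N, time in s.
With the tool pointing down it reaches from about 325 to 925 mm from the base axis. Payload 3.1 kg.
Tool frame: the origin (TCP) lies midway between the tips of the shut fingers; the grasp point (between the pads) lies 19 mm behind it; z points along the fingers, y is the line along which they close (so a half turn about z gives the same grasp; the last joint's range is limited). The gripper opens to 85 mm and grips with 20 to 120 N. Pads are 22 mm wide; open, the fingers measure 114 mm over their backs; the gripper's body (76 mm by 85 mm) begins 54 mm behind the grasp point. The pads swing forward as they close: fully open they stand 13 mm farther back than shut.
Start: joints at [1.131, 0.217, 1.613, -0, 1.311, -0.112], TCP at [201.207, 591.739, 231.3] pointing down, gripper open.
Joint ranges: [-2.75, 2.75], [-0.78, 2.1], [0.31, 2.55], [-1.13, 4.27], [0.13, 2.63], [-2.58, 2.58]. Speed limits (rad/s): [2.79, 2.79, 3.14, 3.14, 3.14, 3.14].

### API

Orientations are given as a unit quaternion [x, y, z, w].
In Python, from bench import readout, vision, hand_in gives the robot as it stands. The module is installed in compiled form; this text tells all that it offers.
- The arm moves only by the tool creep_tool, called after ">>>" by a JSON object that holds its "method" and its "body". Schema: {"type":"object","properties":{"plan":{"type":"string"},"finger_gap":{"type":"number"},"grip_n":{"type":"number"},"only":{"type":"string"},"quiet":{"type":"boolean"},"lines":{"type":"string"}},"required":["plan"],"additionalProperties":false}. plan is a string of 1 to 8 rows, one to a line, with the numbers parted by spaces; each row has 6 numbers: dx, dy, dz in mm, then a rotation vector rx, ry, rz in rad; each row is the pose to reach, as a shift and turn from the pose commanded when the call began, along the tool's axes at that moment; what a row does not reach only later rows make up. A row lasts 1/12 s, in which the tool goes at most 41.7 mm and 0.125 rad, less where a joint would pass 70% of its speed; a pose out of reach is approached as far as the arm can. finger_gap is the finger opening in mm, set as the call begins (left out keeps the last). The fingers move at their own pace and stop on an object; grip_n is the grip in N (left out, the last holds). Time passes only in rows, so rows that do not move let the fingers close. The tool returns the time, the measured TCP pose, the force, the opening and the grip force at its end. only (a regular expression) keeps the lines of the reply that match it, lines (a string "A,B") keeps lines A to B, and quiet returns only ok. Input that does not fit is refused with a message, and nothing moves.
- readout.read_state(): the state, without advancing time (a new reading comes with each control period).
- vision.read_camera(name): name is "scene" or "top" or "wrist"; returns the picture (384x512x3 uint8, red, green, blue); there is no depth.
- vision.get_calibration(name): a dict with "K" (3x3 intrinsics, pixels), "pose" (4x4, takes a point from camera to world coordinates). Camera axes: x right, y up, looking along -z (the intrinsics and any distortion apply to the point x, -y, -z); pixel columns grow to the right and rows downward; lengths in mm; the calibration is good to about 2 mm. A picture is of the moment at which its call begins: read the wrist's pose just before it. get_calibration takes no time and is no camera call; for the wrist camera it gives the pose at the moment of the call.
- hand_in(): hands the job in; it is judged then, once.
The state is a dict: "time_s": time; "joints": joint angles; "dq": joint speeds; "joint_efforts": joint torques, N m; "tool_pos": TCP position; "orientation": TCP orientation; "ft_force": force on the tool from outside, world axes, zero at the start; "ft_torque": the same for the moment, N m; "width": finger opening in mm; "gripper_force": force on a finger pad.
Only numpy, scipy, OpenCV 4.12 (cv2) and the standard library are available. Lean on these libraries where they do the work, as an engineer would, in place of code of your own. Each camera call takes 0.05 s, during which the arm holds its last target. There are 200 camera calls.

### The job

The four repaired motors stand in a row on the plywood intake rack, the newest job nearest its red post; move them all to the aluminium test rack in reverse order: the motor nearest the red post goes into the pocket furthest from the test rack's red end, and so on along the row, so that the motor furthest from the post ends up in the pocket next to the red end. The flat job tickets stay on the intake rack and show by colour where each motor stood. Set every motor down, not dropped, standing upright near the middle of its pocket, and leave the screwdriver, the black fan housing and the screw jar at the sides where they are.

Things in the scene. Friction and masses are not known exactly. Their poses are not given: they have to be found in the camera images.
- motor_yellow: small electric motor standing upright on its flat base: steel can 36 mm in diameter, yellow band round its upper part and yellow top disc at 58 mm; brass boss and thin steel shaft up to 76 mm. Origin at the centre of its underside, z up along the shaft; any yaw. About 0.18 kg (0.13 to 0.25). Grip the can across its 36 mm, about 40 mm above its base.
- motor_green: small electric motor standing upright on its flat base: steel can 36 mm in diameter, green band round its upper part and green top disc at 58 mm; brass boss and thin steel shaft up to 76 mm. Origin at the centre of its underside, z up along the shaft; any yaw. About 0.18 kg (0.13 to 0.25). Grip the can across its 36 mm, about 40 mm above its base.
- motor_blue: small electric motor standing upright on its flat base: steel can 36 mm in diameter, blue band round its upper part and blue top disc at 58 mm; brass boss and thin steel shaft up to 76 mm. Origin at the centre of its underside, z up along the shaft; any yaw. About 0.18 kg (0.13 to 0.25). Grip the can across its 36 mm, about 40 mm above its base.
- motor_white: small electric motor standing upright on its flat base: steel can 36 mm in diameter, white band round its upper part and white top disc at 58 mm; brass boss and thin steel shaft up to 76 mm. Origin at the centre of its underside, z up along the shaft; any yaw. About 0.18 kg (0.13 to 0.25). Grip the can across its 36 mm, about 40 mm above its base.
- ticket_yellow: flat yellow job ticket, 46 x 30 x 3 mm, fixed to the plywood intake rack beside the pocket in which the yellow motor stands at the start; it stays there. Origin at the centre of its underside, 10 mm above the bench; the pocket's centre lies 48 mm from it along its +x, the row of pockets runs along its y, 64 mm apart.
- ticket_green: flat green job ticket, 46 x 30 x 3 mm, fixed to the plywood intake rack beside the pocket in which the green motor stands at the start; it stays there. Origin at the centre of its underside, 10 mm above the bench; the pocket's centre lies 48 mm from it along its +x, the row of pockets runs along its y, 64 mm apart.
- ticket_blue: flat blue job ticket, 46 x 30 x 3 mm, fixed to the plywood intake rack beside the pocket in which the blue motor stands at the start; it stays there. Origin at the centre of its underside, 10 mm above the bench; the pocket's centre lies 48 mm from it along its +x, the row of pockets runs along its y, 64 mm apart.
- ticket_white: flat white job ticket, 46 x 30 x 3 mm, fixed to the plywood intake rack beside the pocket in which the white motor stands at the start; it stays there. Origin at the centre of its underside, 10 mm above the bench; the pocket's centre lies 48 mm from it along its +x, the row of pockets runs along its y, 64 mm apart.
- red_post: short red post, 24 mm in diameter, 26 mm high, fixed at one end of the plywood intake rack (either end) in line with its row of four pockets, 50 mm beyond the centre of the nearest pocket. Origin at the centre of its foot, 10 mm above the bench.
- test_rack: fixed aluminium rack, 322 x 62 mm, four square pockets in a row along y, +y end painted red. Origin at the centre of its underside, on the bench. Pocket centres at x 0, y +96 (next to the red end), +32, -32, -96 mm; pocket floors at z 10, wall tops at z 22 mm; pockets 54 mm wide along x, at least 52 along y. The plywood intake rack has the same pockets, floors and walls.
- screwdriver: bystander, leave it: screwdriver with a green handle, 190 mm long, lying on the bench at the robot's right. Origin under its middle, x along its blade.
- fan_housing: bystander, leave it: round black open fan housing, 100 mm in diameter, 75 mm high, at the robot's left. Origin at the centre of its underside.
- screw_jar: bystander, leave it: small glass jar with a blue cap, 52 mm in diameter, 60 mm high, at the robot's left, further out. Origin at the centre of its underside.
Not all that is in view belongs to the job. What is shaped like the motor_white but orange or purple is not meant.

How it is judged (in metres and radians):
At the end, for the whole second after the job is handed in: Each motor stands upright (0.12 rad), at rest and released on the floor of its test-rack pocket, within 12 mm of the centre along and across the rack; 1st to 4th motor counted from the red post (as the tickets show) in the 4th to 1st pocket counted from the red end (((horizontal distance between ticket_yellow and red_post below 0.095 m and y of motor_yellow in the frame of test_rack between -0.108 and -0.084 m) or (horizontal distance between ticket_yellow and red_post between 0.095 and 0.153 m and y of motor_yellow in the frame of test_rack between -0.044 and -0.02 m) or (horizontal distance between ticket_yellow and red_post between 0.153 and 0.215 m and y of motor_yellow in the frame of test_rack between 0.02 and 0.044 m) or (horizontal distance between ticket_yellow and red_post above 0.215 m and y of motor_yellow in the frame of test_rack between 0.084 and 0.108 m)) and x of motor_yellow in the frame of test_rack between -0.012 and 0.012 m and z of motor_yellow in the frame of test_rack between 0.006 and 0.014 m and angle between each of motor_yellow, motor_green, motor_blue, motor_white's own z axis and vertical below 0.12 rad and linear speed of each of motor_yellow, motor_green, motor_blue, motor_white below 0.02 m/s and angular speed of each of motor_yellow, motor_green, motor_blue, motor_white below 0.2 rad/s and contact force between the fingers and motor_yellow below 0.05 N and ((horizontal distance between ticket_green and red_post below 0.095 m and y of motor_green in the frame of test_rack between -0.108 and -0.084 m) or (horizontal distance between ticket_green and red_post between 0.095 and 0.153 m and y of motor_green in the frame of test_rack between -0.044 and -0.02 m) or (horizontal distance between ticket_green and red_post between 0.153 and 0.215 m and y of motor_green in the frame of test_rack between 0.02 and 0.044 m) or (horizontal distance between ticket_green and red_post above 0.215 m and y of motor_green in the frame of test_rack between 0.084 and 0.108 m)) and x of motor_green in the frame of test_rack between -0.012 and 0.012 m and z of motor_green in the frame of test_rack between 0.006 and 0.014 m and contact force between the fingers and motor_green below 0.05 N and ((horizontal distance between ticket_blue and red_post below 0.095 m and y of motor_blue in the frame of test_rack between -0.108 and -0.084 m) or (horizontal distance between ticket_blue and red_post between 0.095 and 0.153 m and y of motor_blue in the frame of test_rack between -0.044 and -0.02 m) or (horizontal distance between ticket_blue and red_post between 0.153 and 0.215 m and y of motor_blue in the frame of test_rack between 0.02 and 0.044 m) or (horizontal distance between ticket_blue and red_post above 0.215 m and y of motor_blue in the frame of test_rack between 0.084 and 0.108 m)) and x of motor_blue in the frame of test_rack between -0.012 and 0.012 m and z of motor_blue in the frame of test_rack between 0.006 and 0.014 m and contact force between the fingers and motor_blue below 0.05 N and ((horizontal distance between ticket_white and red_post below 0.095 m and y of motor_white in the frame of test_rack between -0.108 and -0.084 m) or (horizontal distance between ticket_white and red_post between 0.095 and 0.153 m and y of motor_white in the frame of test_rack between -0.044 and -0.02 m) or (horizontal distance between ticket_white and red_post between 0.153 and 0.215 m and y of motor_white in the frame of test_rack between 0.02 and 0.044 m) or (horizontal distance between ticket_white and red_post above 0.215 m and y of motor_white in the frame of test_rack between 0.084 and 0.108 m)) and x of motor_white in the frame of test_rack between -0.012 and 0.012 m and z of motor_white in the frame of test_rack between 0.006 and 0.014 m and contact force between the fingers and motor_white below 0.05 N); the robot touches nothing.
It fails at once if the screwdriver, fan housing or screw jar is moved more than 30 mm (distance of any of screwdriver, fan_housing, screw_jar from where it was at the start of the episode above 0.03 m).
It fails at once if a motor is dropped (falls free from more than about 30 mm) ((contact force between the fingers and motor_yellow below 0.01 N and linear speed of motor_yellow above 0.75 m/s) or (contact force between the fingers and motor_green below 0.01 N and linear speed of motor_green above 0.75 m/s) or (contact force between the fingers and motor_blue below 0.01 N and linear speed of motor_blue above 0.75 m/s) or (contact force between the fingers and motor_white below 0.01 N and linear speed of motor_white above 0.75 m/s)).
It also fails if it takes over 88 s, if anything falls off the work surface, if the arm or the gripper's body presses on something with over 40 N, if the wrist force passes 120 N, or if a joint passes its speed limit or range.

## Working session

There is one attempt and no reset: what is moved stays moved. The work goes in short steps, Python scripts to look and compute and a tool call to move; the robot and the scene stay as the last step left them, time stands still between calls to the robot, and variables do not carry over. Pictures are saved under pics/ and viewed, at most 14 in all, crops included, and the job is handed in when it is done.

```bash
mkdir -p pics; python3 - <<'E'
from bench import readout, vision
import cv2
s=readout.read_state();print(s)
for n in("top","scene"):
    im=vision.read_camera(n);cv2.imwrite(f"pics/{n}0.png",im[:,:,::-1]);c=vision.get_calibration(n);print(n,c)
E
```

```text
{'time_s': 0.0, 'joints': array([ 1.13077499e+00,  2.17785304e-01,  1.61497183e+00,  2.39913003e-05,
        1.31126826e+00, -1.12180706e-01]), 'dq': array([-0.00073472, -0.00125055,  0.00022984, -0.00152395, -0.00135233,
        0.00184014]), 'joint_efforts': array([-4.00011022e-04, -3.96853566e+01, -3.03850865e+01, -8.90696856e-05,
        9.88034037e-03, -4.85987485e-06]), 'tool_pos': array([200.85595324, 590.97267674, 229.92925232]), 'orientation': array([ 1.63190144e-01,  9.86593887e-01, -1.16714354e-03, -3.42742142e-04]), 'ft_force': array([0.22314231, 0.14773742, 0.04992179]), 'ft_torque': array([-0.00454515,  0.01759114,  0.04448711]), 'gripper_force': 0.0, 'width': 85.49670136159591}
top {'K': array([[415.91329675,   0.        , 255.34147282],
       [  0.        , 415.91329675, 191.00331235],
       [  0.        ,   0.        ,   1.        ]]), 'pose': array([[ 2.85542907e-02,  9.86833660e-01, -1.59197925e-01,
         3.53103742e+02],
       [-9.99206657e-01,  2.37557544e-02, -3.19643568e-02,
        -2.67057828e+01],
       [-2.77616364e-02,  1.59984346e-01,  9.86729092e-01,
         1.06211107e+03],
       [ 0.00000000e+00,  0.00000000e+00,  0.00000000e+00,
         1.00000000e+00]])}
scene {'K': array([[436.78429027,   0.        , 256.42676897],
       [  0.        , 436.78429027, 196.99499299],
       [  0.        ,   0.        ,   1.        ]]), 'pose': array([[-7.11025267e-01, -4.37944484e-01,  5.50134255e-01,
         1.12356289e+03],
       [ 7.02860585e-01, -4.65720335e-01,  5.37672361e-01,
         5.71420564e+02],
       [ 2.07380650e-02,  7.68966318e-01,  6.38952842e-01,
         7.33889654e+02],
       [ 0.00000000e+00,  0.00000000e+00,  0.00000000e+00,
         1.00000000e+00]])}
```

View pics/top0.png

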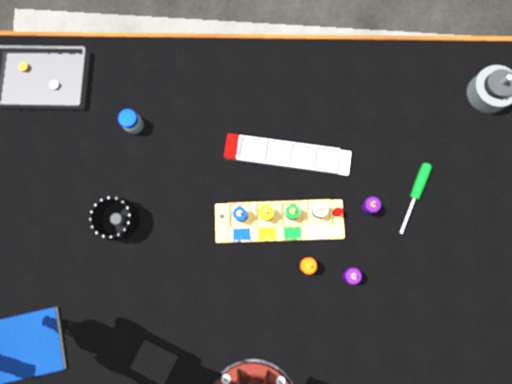

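View pics/scene0.png

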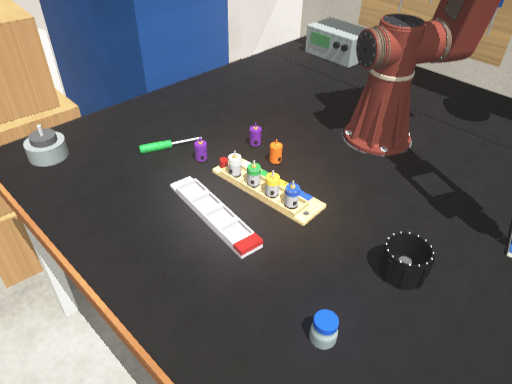

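The top view shows the test rack at (225–352, 133–175) with its red end on the left. The intake rack is at (215–345, 200–243), with blue, yellow, green and white from left to right. The red post is on the right at (338, 212), and purple and orange distractors stand nearby. The scene view confirms the order, so white goes to the rightmost pocket and blue next to the red end.

```bash
cat > h.py <<'E'
import numpy as np, cv2
from bench import readout, vision
def ray(c,u,v,z):
    K,P=c["K"],c["pose"]
    d=P[:3,:3]@np.array([(u-K[0,2])/K[0,0],-(v-K[1,2])/K[1,1],-1.])
    o=P[:3,3]; return (o+d*(z-o[2])/d[2])
def proj(c,p):
    P=c["pose"]; q=P[:3,:3].T@(np.array(p)-P[:3,3]); K=c["K"]
    return np.array([K[0,0]*q[0]/-q[2]+K[0,2], K[1,1]*-q[1]/-q[2]+K[1,2]])
E
python3 - <<'E'
from h import *
im=cv2.imread("pics/top0.png");c=vision.get_calibration("top")
hsv=cv2.cvtColor(im,cv2.COLOR_BGR2HSV);H,S,V=cv2.split(hsv)
roi=np.zeros(H.shape,bool);roi[125:250,205:360]=1
def blobs(n,m,z,mn=15):
    k,l,st,ce=cv2.connectedComponentsWithStats((m&roi).astype(np.uint8))
    for i in range(1,k):
        if st[i,4]>=mn: print(n,st[i],ce[i].round(1),ray(c,*ce[i],z)[:2].round(1))
blobs("blue",(H>95)&(H<130)&(S>120),68)
blobs("yellow",(H>24)&(H<34)&(S>150),68)
blobs("green",(H>50)&(H<90)&(S>100),68)
blobs("red",((H<6)|(H>174))&(S>150),30)
m=((S<40)&(V>150)|(((H<6)|(H>174))&(S>150)))&roi; m[185:]=0
cs,_=cv2.findContours(m.astype(np.uint8),cv2.RETR_EXTERNAL,cv2.CHAIN_APPROX_NONE)
k=max(cs,key=cv2.contourArea)[:,0,:]
W=np.array([ray(c,u,v,22)[:2] for u,v in k],np.float32);r=cv2.minAreaRect(W);print("rack",r)
m=((H>8)&(H<28)&(S>40)&(V>120))&roi;m[:185]=0
k=np.argwhere(m)[:,::-1]
W=np.array([ray(c,u,v,16)[:2] for u,v in k],np.float32);print("ply",cv2.minAreaRect(W))
cv2.imwrite("pics/crop.png",cv2.resize(im[125:250,205:385],None,fx=4,fy=4,interpolation=cv2.INTER_CUBIC))
E
```

```text
blue [233 207  14  14  95] [240.4 214.3] [455.9  39.7]
blue [234 229  16  11 149] [241.3 233.9] [409.2  36. ]
yellow [261 206  12  14  79] [267.1 213.7] [459.  -24.4]
yellow [259 228  16  10 113] [267.  232.4] [414.3 -25.2]
green [286 204  14  15 101] [292.2 212.1] [464.3 -84.2]
green [284 228  17  12 164] [291.9 232.9] [414.8 -84.2]
red [224 133  15  26 291] [230.4 145.4] [636.5  74. ]
red [333 208  11   8  65] [338.1 211.6] [ 472.9 -200. ]
rack ((620.853271484375, -71.71635437011719), (325.31787109375, 71.1771240234375), 82.79122924804688)
ply ((448.7208251953125, -53.67686462402344), (105.04198455810547, 327.1004638671875), 3.4317641258239746)
```

View pics/crop.png

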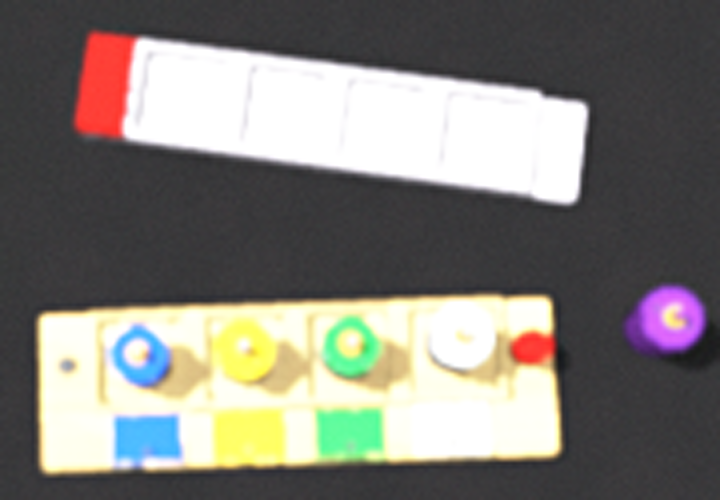

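```bash
cat >> h.py <<'E'
from scipy.spatial.transform import Rotation as Ro
def delta(p,yaw):
    "shift and turn in tool axes to put TCP at p, pointing down, with tool y at angle yaw (mod pi) from world x"
    s=readout.read_state();R=Ro.from_quat(s["orientation"])
    y=np.array([np.cos(yaw),np.sin(yaw),0])
    if y@R.as_matrix()[:,1]<0:y=-y
    z=np.array([0,0,-1.]);T=np.column_stack([np.cross(y,z),y,z])
    print("shift",R.inv().apply(np.array(p)-s["tool_pos"]).round(1),"turn",(R.inv()*Ro.from_matrix(T)).as_rotvec().round(3),"t",s["time_s"],"j",s["joints"].round(2))
E
python3 - <<'E'
from h import *
s=readout.read_state();c=vision.get_calibration("wrist");R=Ro.from_quat(s["orientation"])
print(c["K"],R.inv().apply(c["pose"][:3,3]-s["tool_pos"]),(R.inv().as_matrix()@c["pose"][:3,:3]).round(3))
delta((470,-60,300),0.06)
E
```

```text
[[267.60932286   0.         256.07272346]
 [  0.         267.60932286 190.65718671]
 [  0.           0.           1.        ]] [  68.48968514   -1.16864068 -141.54185601] [[ 0.001  0.962  0.273]
 [ 1.    -0.001 -0.001]
 [-0.001  0.273 -0.962]]
shift [-464.4 -529.9  -68.9] turn [-2.000e-03  1.000e-03  1.183e+00] t 0.1 j [ 1.13  0.22  1.61 -0.    1.31 -0.11]
```

>>> {"method": "creep_tool", "body": {"plan": "-474 -463 -70 0 0 1.18\n-474 -463 -70 0 0 1.18\n-474 -463 -70 0 0 1.18\n-474 -463 -70 0 0 1.18\n-474 -463 -70 0 0 1.18\n-474 -463 -70 0 0 1.18\n-474 -463 -70 0 0 1.18\n-474 -463 -70 0 0 1.18", "finger_gap": 60}}

```text
time_s: 0.77
tool_pos: [351.2, 294.1, 266.1]
orientation: [0.618, 0.786, -0.0, -0.0]
ft_force: [0.8, 1.3, 0.6]
width: 60.1
gripper_force: 0.0
```

```bash
python3 -c "
from h import *
delta((500,0,300),0.06)"
```

```text
shift [-320.9   75.5  -33.9] turn [-0.     0.     0.177] t 0.7667 j [ 0.54 -0.18  1.95 -0.    1.37  0.31]
```

>>> {"method": "creep_tool", "body": {"plan": "-320 75 -34 0 0 0.18\n-320 75 -34 0 0 0.18\n-320 75 -34 0 0 0.18\n-320 75 -34 0 0 0.18\n-320 75 -34 0 0 0.18\n-320 75 -34 0 0 0.18\n-320 75 -34 0 0 0.18\n-320 75 -34 0 0 0.18"}}

```text
time_s: 1.43
tool_pos: [501.2, 1.2, 300.2]
orientation: [0.685, 0.729, -0.0, -0.0]
ft_force: [1.1, 0.1, 0.0]
width: 60.4
gripper_force: 0.0
```

>>> {"method": "creep_tool", "body": {"plan": "0 0 0 0 0 0\n0 0 0 0 0 0\n0 0 0 0 0 0"}}

```text
time_s: 1.68
tool_pos: [500.3, 3.7, 299.6]
orientation: [0.685, 0.729, -0.0, -0.001]
ft_force: [-0.7, 0.2, -0.3]
width: 59.9
gripper_force: 0.0
```

```bash
python3 -c "
from h import *
delta((500,0,300),0.06)
c=vision.get_calibration('wrist');im=vision.read_camera('wrist')
cv2.imwrite('pics/w1.png',im[:,:,::-1]);import pickle;pickle.dump(c,open('w1.pkl','wb'))
cv2.imwrite('pics/w1b.png',cv2.resize(im[:,:,::-1],(800,600)))
"
```

```text
shift [-3.7 -0.6 -0.4] turn [-0.002 -0.001  0.002] t 1.6833 j [-0.13 -0.1   1.82  0.    1.43 -0.2 ]
```

View pics/w1b.png

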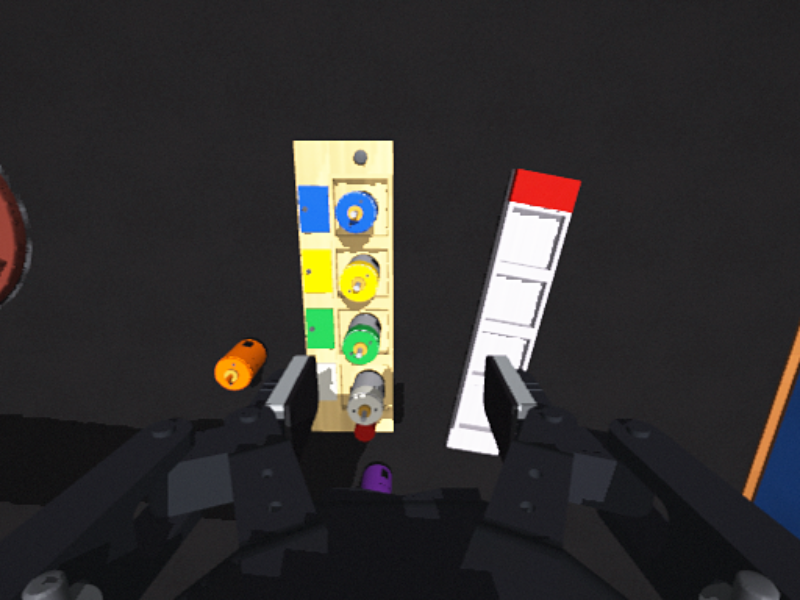

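The wrist view shows the blue, yellow and green tickets at x≈315, y≈210/270/327 (800-wide image). The motors stand beside them at x≈357. The rack runs from its red end at (545, 190) to its far end at (475, 440), with the lower right part hidden by a finger.

```bash
python3 - <<'E'
from h import *
import pickle
im=cv2.imread("pics/w1.png");c=pickle.load(open("w1.pkl","rb"))
H,S,V=cv2.split(cv2.cvtColor(im,cv2.COLOR_BGR2HSV))
u,v=np.meshgrid(range(512),range(384))
T={}
for n,m in dict(blue=(H>95)&(H<130),yellow=(H>24)&(H<34),green=(H>50)&(H<90)).items():
    m=m&(S>150)&(V>100)
    for nm,sel,z in (("ticket",(u>188)&(u<213),13),("motor",(u>213)&(u<250),68)):
        mm=(m&sel&(v>110)&(v<240)).astype(np.uint8)
        k,l,st,ce=cv2.connectedComponentsWithStats(mm);i=1+st[1:,4].argmax()
        ct=max(cv2.findContours((l==i).astype(np.uint8),0,cv2.CHAIN_APPROX_NONE)[0],key=len)
        W=np.array([ray(c,a,b,z)[:2] for a,b in ct[:,0]],np.float32);r=cv2.minAreaRect(W)
        p=ray(c,*ce[i],z)[:2];T[n,nm]=p;print(n,nm,p.round(1),r)
a=np.array([T[n,"ticket"] for n in("blue","yellow","green")])
d=a[0]-a[2];print("spacing",np.linalg.norm(d)/2);d/=np.linalg.norm(d);x=np.array([d[1],-d[0]])
print("yaw",np.arctan2(x[1],x[0]))
for i in range(4): print("pocket",(a.mean(0)+(1-i)*64*d+48*x).round(1))
red=(((H<6)|(H>174))&(S>150)&(v<150)&(u>300)).astype(np.uint8)
wh=((S<60)&(V>140)&(u>280)&(u<375)&(v>100)&(v<300)).astype(np.uint8)
for n,m in(("red",red),("rack",red|wh)):
    ct=max(cv2.findContours(m,0,cv2.CHAIN_APPROX_NONE)[0],key=len)
    W=np.array([ray(c,p,q,22)[:2] for p,q in ct[:,0]],np.float32);r=cv2.minAreaRect(W);print(n,r);print(cv2.boxPoints(r).round(1).tolist(), [proj(c,[*b,22]).round(0).tolist() for b in cv2.boxPoints(r)])
E
```

```text
blue ticket [411.1  39. ] ((410.8924865722656, 37.9099006652832), (28.717405319213867, 44.63173294067383), 3.4881160259246826)
blue motor [458.7  42.2] ((459.5063781738281, 41.98982238769531), (35.83407211303711, 33.62081527709961), 3.6471855640411377)
yellow ticket [415.3 -24.7] ((414.65777587890625, -25.121479034423828), (30.39369010925293, 43.295677185058594), 3.6533758640289307)
yellow motor [463.7 -20.7] ((463.8316955566406, -20.441944122314453), (36.33075714111328, 34.444786071777344), 70.39973449707031)
green ticket [418.6 -88.5] ((418.5307312011719, -89.0428237915039), (27.502901077270508, 43.35578155517578), 3.351914644241333)
green motor [468.3 -81.5] ((469.10650634765625, -82.49797058105469), (39.34040832519531, 33.24003601074219), 61.81571960449219)
spacing 63.84614393066433
yaw 0.058922023646919175
pocket [459.1  42. ]
pocket [462.9 -21.9]
pocket [466.7 -85.8]
pocket [ 470.4 -149.7]
red ((636.169921875, 70.818115234375), (31.249528884887695, 65.14632415771484), 83.31169891357422)
[[602.0, 59.099998474121094], [666.7000122070312, 51.5], [670.2999877929688, 82.5], [605.5999755859375, 90.0999984741211]] [[325.0, 128.0], [366.0, 136.0], [372.0, 115.0], [330.0, 107.0]]
rack ((628.1455078125, -70.63966369628906), (314.2813720703125, 83.73326873779297), 82.9737319946289)
[[567.4000244140625, -221.5], [650.5, -231.6999969482422], [688.9000244140625, 80.19999694824219], [605.7999877929688, 90.4000015258789]] [[285.0, 286.0], [330.0, 293.0], [384.0, 118.0], [330.0, 107.0]]
```

```bash
python3 -c "
from h import *
delta((459,42,29),0.06)"
```

```text
shift [ 39.9 -38.3 270.7] turn [-0.001 -0.001  0.004] t 1.7333 j [-0.13 -0.1   1.82  0.    1.43 -0.2 ]
```

>>> {"method": "creep_tool", "body": {"plan": "20 -20 30 0 0 0\n40 -38 65 0 0 0\n40 -38 105 0 0 0\n40 -38 145 0 0 0\n40 -38 180 0 0 0\n40 -38 210 0 0 0\n40 -38 240 0 0 0\n40 -38 255 0 0 0"}}

```text
time_s: 2.4
tool_pos: [456.3, 43.0, 41.5]
orientation: [0.683, 0.73, -0.002, -0.003]
ft_force: [-0.3, 0.7, -0.2]
width: 60.1
gripper_force: 0.0
```

>>> {"method": "creep_tool", "body": {"plan": "0 0 8 0 0 0\n0 0 16 0 0 0\n0 0 16 0 0 0\n0 0 16 0 0 0"}}

```text
time_s: 2.73
tool_pos: [461.1, 41.6, 30.1]
orientation: [0.684, 0.729, 0.0, 0.0]
ft_force: [-0.1, 0.2, 0.1]
width: 60.1
gripper_force: 0.0
```

```bash
python3 -c "
from h import *
delta((459,42,29),0.06)"
```

```text
shift [ 0.6 -2.1  1.1] turn [0.001 0.    0.004] t 2.7333 j [-0.06  0.16  2.12  0.    0.86 -0.13]
```

>>> {"method": "creep_tool", "body": {"plan": "0 0 0 0 0 0\n0 0 0 0 0 0\n0 0 0 0 0 0\n0 0 0 0 0 0\n0 0 0 0 0 0\n0 0 0 0 0 0", "finger_gap": 25, "grip_n": 40}}

```text
time_s: 3.23
tool_pos: [461.5, 41.0, 30.8]
orientation: [0.685, 0.729, 0.001, 0.001]
ft_force: [-1.9, 0.9, 6.7]
width: 34.9
gripper_force: 40.2
```

>>> {"method": "creep_tool", "body": {"plan": "0 0 0 0 0 0\n0 0 -10 0 0 0\n0 0 -30 0 0 0\n0 0 -60 0 0 0\n0 0 -90 0 0 0\n0 0 -120 0 0 0\n0 0 -130 0 0 0\n0 0 -130 0 0 0"}}

```text
time_s: 3.9
tool_pos: [463.3, 40.8, 163.0]
orientation: [0.685, 0.729, 0.003, 0.003]
ft_force: [0.6, -0.1, -2.4]
width: 34.9
gripper_force: 40.4
```

```bash
python3 -c "
from h import *
delta((500,100,200),-0.126)"
```

```text
shift [ 56.7  40.6 -36.7] turn [0.008 0.    0.189] t 3.9 j [-0.06 -0.06  2.05 -0.    1.15 -0.13]
```

>>> {"method": "creep_tool", "body": {"plan": "10 20 -40 0 0 0.1\n17 38 -75 0 0 0.19\n17 38 -87 0 0 0.19\n17 38 -87 0 0 0.19\n17 38 -87 0 0 0.19\n17 38 -87 0 0 0.19"}}

```text
time_s: 4.4
tool_pos: [494.9, 60.3, 242.6]
orientation: [0.751, 0.661, -0.003, -0.002]
ft_force: [-0.8, 0.0, -2.6]
width: 34.8
gripper_force: 40.7
```

```bash
python3 -c "
from h import *
c=vision.get_calibration('wrist');im=vision.read_camera('wrist')
cv2.imwrite('pics/w2.png',im[:,:,::-1]);import pickle;pickle.dump(c,open('w2.pkl','wb'))
cv2.imwrite('pics/w2b.png',cv2.resize(im[:,:,::-1],(800,600)))
"
```

```text
(no output)
```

View pics/w2b.png

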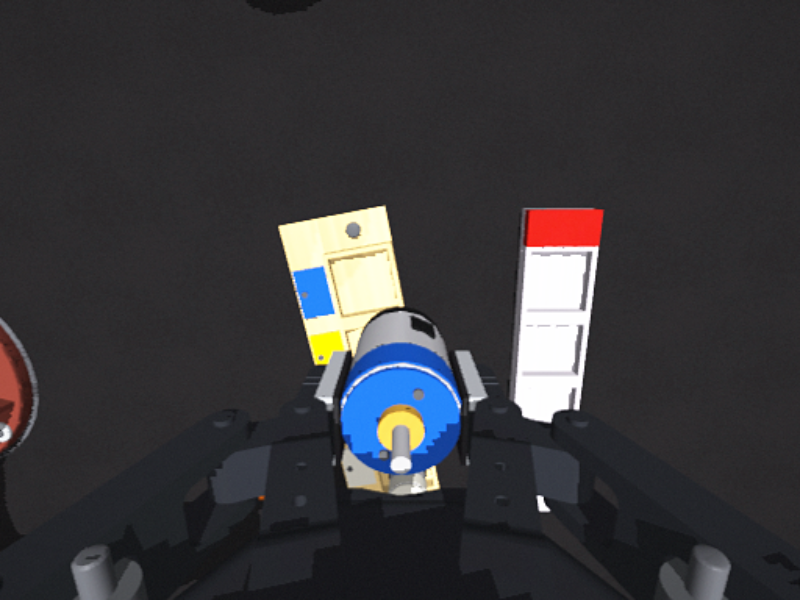

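The rack's red end is at (526–602, 209–247). The two pockets nearest it are clear of the gripper, and the blue motor is held straight. Next I fit the rack edges at z = 22.

```bash
python3 - <<'E'
from h import *
import pickle
im=cv2.imread("pics/w2.png");c=pickle.load(open("w2.pkl","rb"))
H,S,V=cv2.split(cv2.cvtColor(im,cv2.COLOR_BGR2HSV))
print(V[160,325:390].tolist())
red=((H<6)|(H>174))&(S>150)&(V>150); br=red|((S<60)&(V>185)); br[:,:320]=0;br[:,400:]=0
L=[];Rr=[]
for v in range(138,258,3):
    k=np.flatnonzero(br[v]); L.append(ray(c,k[0]-.5,v,22)[:2]);Rr.append(ray(c,k[-1]+.5,v,22)[:2])
top=[ray(c,u,np.flatnonzero(red[:,u])[0]-.5,22)[:2] for u in range(342,382,3)]
bot=[ray(c,u,np.flatnonzero(red[:,u])[-1]+.5,22)[:2] for u in range(342,378,3)]
F=lambda P:cv2.fitLine(np.array(P,np.float32),cv2.DIST_HUBER,0,.01,.01)[:,0]
for n,P in(("L",L),("R",Rr),("top",top),("bot",bot)):
    f=F(P);print(n,f.round(3),"dir deg",np.degrees(np.arctan2(f[1],f[0])).round(2))
l,r,t,b=F(L),F(Rr),F(top),F(bot)
d=l[:2]*np.sign(l[1])+r[:2]*np.sign(r[1]);d/=np.linalg.norm(d);x=np.array([d[1],-d[0]])
print("width",(r[2:]-l[2:])@x,"red len",(t[2:]-b[2:])@d,"yaw",np.arctan2(x[1],x[0]))
mid=(l[2:]@x+r[2:]@x)/2
o=x*mid+d*(t[2:]@d-161);print("origin",o)
for y in(96,32,-32,-96):print(y,(o+d*y).round(1))
print(ray(c,*np.array([523,209])/1.5625,22))
E
```

```text
[45, 45, 44, 45, 46, 45, 33, 66, 143, 150, 98, 213, 255, 255, 255, 255, 255, 255, 255, 255, 255, 255, 255, 255, 255, 255, 255, 255, 255, 255, 252, 252, 252, 252, 252, 253, 252, 252, 252, 252, 252, 252, 251, 252, 251, 251, 252, 252, 252, 253, 250, 244, 245, 242, 254, 255, 255, 255, 39, 43, 45, 44, 46, 51, 47]
L [1.18000e-01 9.93000e-01 5.96878e+02 2.04700e+00] dir deg 83.2
R [ 1.20000e-01  9.93000e-01  6.59802e+02 -3.04200e+00] dir deg 83.11
top [ 9.92000e-01 -1.25000e-01  6.38965e+02  8.65780e+01] dir deg -7.17
bot [ 9.92000e-01 -1.24000e-01  6.33956e+02  5.50690e+01] dir deg -7.14
width 63.082165 red len 31.881222 yaw -0.11944272
origin [619.60834 -73.25452]
96 [631.   22.1]
32 [623.4 -41.5]
-32 [ 615.8 -105. ]
-96 [ 608.2 -168.6]
[603.0683623   90.75483712  22.        ]
```

```bash
python3 -c "
from h import *
delta((631,22,31.5),-0.12)"
```

```text
shift [-20.5 141.5 210. ] turn [-0.007  0.001 -0.007] t 4.45 j [-0.02 -0.06  1.89 -0.    1.32  0.11]
```

>>> {"method": "creep_tool", "body": {"plan": "-5 35 10 0 0 0\n-10 70 40 0 0 0\n-15 105 70 0 0 0\n-20 135 100 0 0 0\n-20 141 130 0 0 -0.007\n-20 141 155 0 0 -0.007\n-20 141 170 0 0 -0.007\n-20 141 170 0 0 -0.007"}}

```text
time_s: 5.12
tool_pos: [627.7, 22.7, 67.5]
orientation: [0.748, 0.663, -0.006, -0.006]
ft_force: [-1.3, -0.3, -3.2]
width: 35.0
gripper_force: 41.0
```

```bash
python3 -c "
from h import *
delta((631,22,31.5),-0.12)"
```

```text
shift [-0.3  3.9 36. ] turn [-0.016  0.001 -0.001] t 5.1167 j [-0.08  0.41  1.7  -0.    1.05  0.05]
```

>>> {"method": "creep_tool", "body": {"plan": "0 2 10 0 0 0\n0 2 20 0 0 0\n0 2 25 0 0 0\n0 2 25 0 0 0\n0 2 25 0 0 0"}}

```text
time_s: 5.53
tool_pos: [636.8, 22.6, 51.8]
orientation: [0.748, 0.663, 0.0, 0.0]
ft_force: [0.8, 0.6, -2.5]
width: 35.2
gripper_force: 41.0
```

```bash
python3 -c "
from h import *
delta((631,22,31.5),-0.12)"
```

```text
shift [-1.2 -5.7 20.3] turn [ 0.001 -0.     0.   ] t 5.5333 j [-0.07  0.44  1.69  0.    1.01  0.05]
```

>>> {"method": "creep_tool", "body": {"plan": "-1 -5 5 0 0 0\n-1 -5 10 0 0 0\n-1 -5 15 0 0 0\n-1 -5 15 0 0 0\n-1 -5 15 0 0 0"}}

```text
time_s: 5.95
tool_pos: [631.0, 22.1, 35.7]
orientation: [0.748, 0.663, -0.0, -0.0]
ft_force: [-0.1, -0.7, -1.9]
width: 34.8
gripper_force: 41.0
```

```bash
python3 -c "
from h import *
delta((631,22,31.5),-0.12)"
```

```text
shift [-0.1  0.   4.2] turn [-0.001  0.    -0.   ] t 5.95 j [-0.08  0.45  1.71  0.    0.98  0.04]
```

>>> {"method": "creep_tool", "body": {"plan": "0 0 2 0 0 0\n0 0 4 0 0 0\n0 0 4 0 0 0\n0 0 4.5 0 0 0\n0 0 4.5 0 0 0"}}

```text
time_s: 6.37
tool_pos: [631.6, 22.1, 31.8]
orientation: [0.748, 0.663, -0.0, -0.0]
ft_force: [1.3, 0.3, -2.3]
width: 35.2
gripper_force: 41.0
```

>>> {"method": "creep_tool", "body": {"plan": "0 0 0 0 0 0\n0 0 0 0 0 0"}}

```text
time_s: 6.53
tool_pos: [631.7, 22.1, 31.9]
orientation: [0.748, 0.663, 0.0, 0.0]
ft_force: [0.2, -0.0, -2.8]
width: 35.0
gripper_force: 41.0
```

>>> {"method": "creep_tool", "body": {"plan": "0 0 1 0 0 0\n0 0 1 0 0 0\n0 0 1 0 0 0"}}

```text
time_s: 6.78
tool_pos: [631.7, 22.1, 30.9]
orientation: [0.748, 0.663, 0.0, 0.0]
ft_force: [-0.2, -0.8, -1.9]
width: 34.9
gripper_force: 41.2
```

>>> {"method": "creep_tool", "body": {"plan": "0 0 1 0 0 0\n0 0 1 0 0 0\n0 0 1 0 0 0"}}

```text
time_s: 7.03
tool_pos: [631.8, 22.1, 30.9]
orientation: [0.748, 0.663, -0.0, -0.0]
ft_force: [-3.3, -0.8, 5.0]
width: 34.9
gripper_force: 41.6
```

>>> {"method": "creep_tool", "body": {"plan": "0 0 0 0 0 0\n0 0 0 0 0 0\n0 0 0 0 0 0\n0 0 0 0 0 0", "finger_gap": 60}}

```text
time_s: 7.37
tool_pos: [631.6, 22.1, 29.6]
orientation: [0.748, 0.663, 0.0, 0.0]
ft_force: [-0.1, -0.0, -0.2]
width: 60.3
gripper_force: 0.0
```

>>> {"method": "creep_tool", "body": {"plan": "0 0 -10 0 0 0\n0 0 -40 0 0 0\n0 0 -75 0 0 0\n0 0 -100 0 0 0\n0 0 -100 0 0 0"}}

```text
time_s: 7.78
tool_pos: [637.0, 21.8, 138.3]
orientation: [0.748, 0.663, 0.005, 0.005]
ft_force: [0.9, -0.3, 1.3]
width: 60.0
gripper_force: 0.0
```

```bash
python3 -c "
from h import *
delta((463.5,-21,100),0.06)"
```

```text
shift [ -63.3 -167.7   35.9] turn [ 0.014  0.001 -0.18 ] t 7.7833 j [-0.08  0.32  1.67  0.    1.14  0.04]
```

>>> {"method": "creep_tool", "body": {"plan": "-15 -40 0 0 0 -0.06\n-30 -80 0 0 0 -0.12\n-45 -120 0 0 0 -0.18\n-63 -160 0 0 0 -0.18\n-63 -168 10 0 0 -0.18\n-63 -168 20 0 0 -0.18\n-63 -168 20 0 0 -0.18\n-63 -168 20 0 0 -0.18"}}

```text
time_s: 8.45
tool_pos: [458.0, -20.3, 109.7]
orientation: [0.686, 0.728, 0.0, 0.0]
ft_force: [0.3, -0.5, -0.2]
width: 60.2
gripper_force: 0.0
```

```bash
python3 -c "
from h import *
delta((463.5,-21,29.8),0.06)"
```

```text
shift [-1.   5.4 79.9] turn [ 0. -0. -0.] t 8.45 j [-0.2   0.01  2.09  0.    1.04 -0.26]
```

>>> {"method": "creep_tool", "body": {"plan": "-1 5 15 0 0 0\n-1 5 35 0 0 0\n-1 5 55 0 0 0\n-1 5 70 0 0 0\n-1 5 79 0 0 0\n-1 5 79 0 0 0\n-1 5 79 0 0 0\n-1 5 79 0 0 0"}}

```text
time_s: 9.12
tool_pos: [464.0, -21.2, 31.8]
orientation: [0.685, 0.728, 0.001, 0.001]
ft_force: [0.3, -0.4, 0.3]
width: 60.1
gripper_force: 0.0
```

```bash
python3 -c "
from h import *
delta((463.5,-21,29.8),0.06)"
```

```text
shift [ 0.2 -0.5  2. ] turn [0.002 0.001 0.   ] t 9.1167 j [-0.2   0.16  2.11  0.    0.87 -0.26]
```

>>> {"method": "creep_tool", "body": {"plan": "0 0 1 0 0 0\n0 0 1 0 0 0\n0 0 1 0 0 0\n0 0 1 0 0 0\n0 0 1 0 0 0\n0 0 1 0 0 0", "finger_gap": 25, "grip_n": 40}}

```text
time_s: 9.62
tool_pos: [463.5, -21.3, 30.9]
orientation: [0.686, 0.728, 0.001, 0.001]
ft_force: [0.1, 0.1, 5.6]
width: 35.2
gripper_force: 40.3
```

>>> {"method": "creep_tool", "body": {"plan": "0 0 0 0 0 0\n0 0 -10 0 0 0\n0 0 -30 0 0 0\n0 0 -60 0 0 0\n0 0 -90 0 0 0\n0 0 -110 0 0 0\n0 0 -110 0 0 0"}}

```text
time_s: 10.2
tool_pos: [465.6, -21.7, 144.8]
orientation: [0.686, 0.728, 0.002, 0.004]
ft_force: [0.6, 0.6, -0.6]
width: 34.9
gripper_force: 40.3
```

```bash
python3 -c "
from h import *
delta((623.4,-41.5,31),-0.12)"
```

```text
shift [-29.  155.3 115.3] turn [0.009 0.002 0.18 ] t 10.2 j [-0.2  -0.04  2.06 -0.    1.11 -0.26]
```

>>> {"method": "creep_tool", "body": {"plan": "-7 38 0 0 0 0.06\n-14 76 0 0 0 0.12\n-21 114 0 0 0 0.18\n-28 150 10 0 0 0.18\n-29 155 30 0 0 0.18\n-29 155 50 0 0 0.18\n-29 155 70 0 0 0.18\n-29 155 85 0 0 0.18"}}

```text
time_s: 10.87
tool_pos: [615.8, -40.2, 50.3]
orientation: [0.748, 0.663, -0.002, -0.003]
ft_force: [-0.6, -0.1, -2.0]
width: 35.1
gripper_force: 40.7
```

>>> {"method": "creep_tool", "body": {"plan": "0 0 0 0 0 0\n0 0 0 0 0 0\n0 0 0 0 0 0"}}

```text
time_s: 11.12
tool_pos: [618.5, -40.7, 54.7]
orientation: [0.748, 0.663, -0.0, -0.0]
ft_force: [0.6, 0.3, -0.2]
width: 35.2
gripper_force: 40.7
```

```bash
python3 -c "
from h import *
delta((623.4,-41.5,31),-0.12)"
```

```text
shift [-0.2  4.9 23.7] turn [-0.  0. -0.] t 11.1167 j [-0.18  0.41  1.73 -0.    1.   -0.06]
```

>>> {"method": "creep_tool", "body": {"plan": "0 5 5 0 0 0\n0 5 10 0 0 0\n0 5 15 0 0 0\n0 5 20 0 0 0\n0 5 21 0 0 0\n0 5 21 0 0 0\n0 5 21 0 0 0\n0 5 21 0 0 0"}}

```text
time_s: 11.78
tool_pos: [623.9, -41.3, 34.0]
orientation: [0.748, 0.663, 0.0, 0.0]
ft_force: [-0.3, -0.5, -2.3]
width: 34.9
gripper_force: 40.7
```

```bash
python3 -c "
from h import *
delta((623.4,-41.5,31),-0.12)"
```

```text
shift [-0.2 -0.4  3. ] turn [0. 0. 0.] t 11.7833 j [-0.18  0.45  1.73 -0.    0.97 -0.06]
```

>>> {"method": "creep_tool", "body": {"plan": "0 0 1 0 0 0\n0 0 2 0 0 0\n0 0 3 0 0 0\n0 0 3 0 0 0\n0 0 3 0 0 0"}}

```text
time_s: 12.2
tool_pos: [623.9, -41.3, 31.1]
orientation: [0.748, 0.663, 0.0, 0.0]
ft_force: [-0.0, 0.0, -0.4]
width: 35.2
gripper_force: 40.9
```

>>> {"method": "creep_tool", "body": {"plan": "0 0 1 0 0 0\n0 0 1 0 0 0\n0 0 1 0 0 0"}}

```text
time_s: 12.45
tool_pos: [624.0, -41.3, 31.0]
orientation: [0.748, 0.663, -0.0, 0.0]
ft_force: [-3.0, 1.4, 4.1]
width: 34.9
gripper_force: 41.3
```

>>> {"method": "creep_tool", "body": {"plan": "0 0 0 0 0 0\n0 0 0 0 0 0\n0 0 0 0 0 0\n0 0 0 0 0 0", "finger_gap": 60}}

```text
time_s: 12.78
tool_pos: [623.7, -41.3, 29.6]
orientation: [0.748, 0.663, 0.0, 0.0]
ft_force: [0.8, -0.7, 0.6]
width: 59.8
gripper_force: 0.0
```

>>> {"method": "creep_tool", "body": {"plan": "0 0 -10 0 0 0\n0 0 -40 0 0 0\n0 0 -75 0 0 0\n0 0 -115 0 0 0\n0 0 -155 0 0 0\n0 0 -155 0 0 0"}}

```text
time_s: 13.28
tool_pos: [630.3, -42.3, 196.8]
orientation: [0.748, 0.663, 0.006, 0.008]
ft_force: [1.9, -0.3, 2.0]
width: 59.9
gripper_force: 0.0
```

```bash
python3 -c "
from h import *
delta((467,-105,185),0.06)"
```

```text
shift [ -81.7 -154.8    9. ] turn [ 0.019  0.003 -0.18 ] t 13.2833 j [-0.18  0.25  1.64  0.    1.23 -0.06]
```

>>> {"method": "creep_tool", "body": {"plan": "-20 -38 2 0 0 -0.06\n-40 -76 4 0 0 -0.12\n-60 -114 6 0 0 -0.18\n-80 -150 8 0 0 -0.18\n-82 -155 8 0 0 -0.18\n-82 -155 8 0 0 -0.18\n-82 -155 8 0 0 -0.18\n-82 -155 8 0 0 -0.18"}}

```text
time_s: 13.95
tool_pos: [461.8, -104.3, 178.0]
orientation: [0.686, 0.728, 0.001, 0.001]
ft_force: [1.3, -0.3, 0.6]
width: 60.4
gripper_force: 0.0
```

```bash
python3 -c "
from h import *
c=vision.get_calibration('wrist');im=vision.read_camera('wrist')
cv2.imwrite('pics/w3.png',im[:,:,::-1]);import pickle;pickle.dump(c,open('w3.pkl','wb'))
cv2.imwrite('pics/w3b.png',cv2.resize(im[:,:,::-1],(800,600)))
for p in [(466.7,-85.8,68),(470.4,-149.7,68)]:print(proj(c,p)*1.5625)
delta((467,-85,30),0.06)
"
```

```text
[408.52281575 263.86658948]
[407.62647859 360.35453287]
shift [ 19.    5.8 147.9] turn [0.003 0.001 0.001] t 14.0 j [-0.37 -0.06  2.01  0.    1.18 -0.43]
```

View pics/w3b.png

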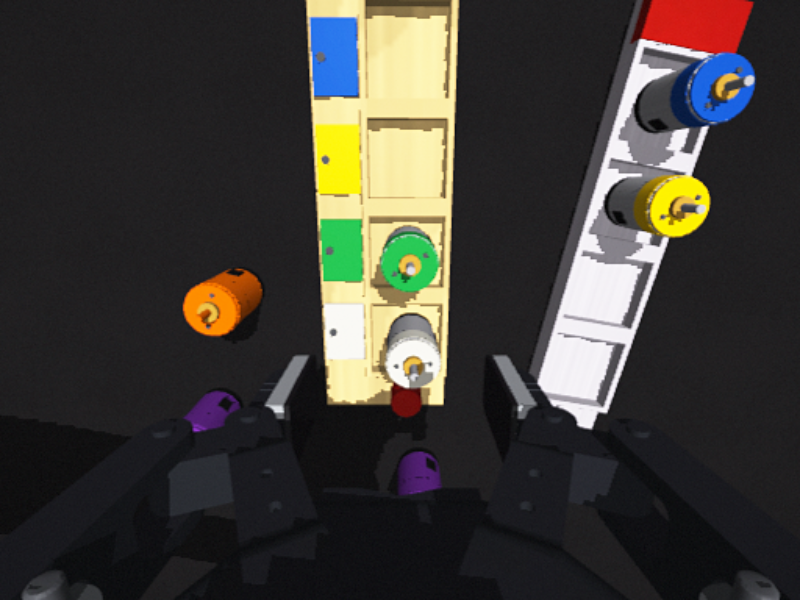

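The discs of the green motor at (410, 263) and the white motor at (413, 361) lie near their predicted pocket pixels; white is about 3.5 mm further in +x. Blue and yellow stand upright in the first two test-rack pockets.

>>> {"method": "creep_tool", "body": {"plan": "10 3 35 0 0 0\n19 6 70 0 0 0\n19 6 95 0 0 0\n19 6 120 0 0 0\n19 6 140 0 0 0\n19 6 145 0 0 0\n19 6 145 0 0 0\n19 6 145 0 0 0"}}

```text
time_s: 14.67
tool_pos: [466.2, -84.8, 32.4]
orientation: [0.685, 0.728, 0.0, 0.0]
ft_force: [-0.7, 0.7, 0.6]
width: 60.2
gripper_force: 0.0
```

```bash
python3 -c "
from h import *
delta((467.5,-85.3,30.5),0.06)"
```

```text
shift [-0.6  1.3  1.9] turn [0.001 0.    0.001] t 14.6667 j [-0.33  0.18  2.09  0.    0.87 -0.39]
```

>>> {"method": "creep_tool", "body": {"plan": "0 1 1 0 0 0\n0 1 1 0 0 0\n0 1 1 0 0 0\n0 1 1 0 0 0\n0 1 1 0 0 0\n0 1 1 0 0 0", "finger_gap": 25, "grip_n": 40}}

```text
time_s: 15.17
tool_pos: [467.8, -85.4, 32.6]
orientation: [0.686, 0.728, 0.001, 0.002]
ft_force: [0.9, 1.2, 7.0]
width: 35.0
gripper_force: 40.4
```

>>> {"method": "creep_tool", "body": {"plan": "0 0 0 0 0 0\n0 0 -10 0 0 0\n0 0 -30 0 0 0\n0 0 -60 0 0 0\n0 0 -90 0 0 0\n0 0 -110 0 0 0\n0 0 -110 0 0 0"}}

```text
time_s: 15.75
tool_pos: [469.0, -85.8, 146.0]
orientation: [0.686, 0.728, 0.002, 0.004]
ft_force: [1.9, -0.1, -1.7]
width: 35.1
gripper_force: 40.3
```

```bash
python3 -c "
from h import *
delta((615.8,-105,31),-0.12)"
```

```text
shift [-27.5 144.3 116.3] turn [0.009 0.003 0.18 ] t 15.75 j [-0.33 -0.01  2.04 -0.    1.11 -0.39]
```

>>> {"method": "creep_tool", "body": {"plan": "-7 38 0 0 0 0.06\n-14 76 0 0 0 0.12\n-21 114 0 0 0 0.18\n-27 142 10 0 0 0.18\n-27 146 30 0 0 0.18\n-27 146 50 0 0 0.18\n-27 146 70 0 0 0.18\n-27 146 85 0 0 0.18"}}

```text
time_s: 16.42
tool_pos: [610.3, -102.1, 51.4]
orientation: [0.748, 0.663, -0.002, -0.003]
ft_force: [-0.9, 0.5, -2.5]
width: 35.3
gripper_force: 40.8
```

>>> {"method": "creep_tool", "body": {"plan": "0 0 0 0 0 0\n0 0 0 0 0 0\n0 0 0 0 0 0"}}

```text
time_s: 16.67
tool_pos: [613.0, -103.0, 55.7]
orientation: [0.748, 0.663, -0.0, -0.0]
ft_force: [0.4, -0.5, -2.2]
width: 34.8
gripper_force: 40.7
```

```bash
python3 -c "
from h import *
delta((615.8,-105,32.5),-0.12)"
```

```text
shift [-1.7  3.  23.2] turn [-0. -0. -0.] t 16.6667 j [-0.28  0.41  1.73 -0.    1.   -0.16]
```

>>> {"method": "creep_tool", "body": {"plan": "-1 3 5 0 0 0\n-2 3 10 0 0 0\n-2 3 15 0 0 0\n-2 3 20 0 0 0\n-2 3 21 0 0 0\n-2 3 21 0 0 0\n-2 3 21 0 0 0\n-2 3 21 0 0 0"}}

```text
time_s: 17.33
tool_pos: [616.1, -105.3, 35.0]
orientation: [0.748, 0.663, 0.0, 0.0]
ft_force: [0.2, -0.5, -1.9]
width: 34.9
gripper_force: 40.7
```

>>> {"method": "creep_tool", "body": {"plan": "0 0 1 0 0 0\n0 0 1 0 0 0\n0 0 1 0 0 0\n0 0 1 0 0 0"}}

```text
time_s: 17.67
tool_pos: [616.1, -105.3, 34.0]
orientation: [0.748, 0.663, 0.0, 0.0]
ft_force: [0.3, -1.4, -1.0]
width: 35.1
gripper_force: 40.7
```

```bash
python3 -c "
from h import *
delta((615.8,-105,32.5),-0.12)"
```

```text
shift [ 0.3 -0.3  1.5] turn [ 0.  0. -0.] t 17.6667 j [-0.28  0.45  1.73 -0.    0.97 -0.16]
```

>>> {"method": "creep_tool", "body": {"plan": "0 0 1 0 0 0\n0 0 1 0 0 0\n0 0 1 0 0 0\n0 0 1 0 0 0"}}

```text
time_s: 18.0
tool_pos: [615.9, -105.3, 32.8]
orientation: [0.748, 0.663, -0.0, -0.0]
ft_force: [-0.1, -0.4, -1.9]
width: 34.9
gripper_force: 40.7
```

>>> {"method": "creep_tool", "body": {"plan": "0 0 0.5 0 0 0\n0 0 0.5 0 0 0\n0 0 0.5 0 0 0"}}

```text
time_s: 18.25
tool_pos: [616.0, -105.3, 32.7]
orientation: [0.748, 0.663, -0.0, -0.0]
ft_force: [-1.7, 0.3, 0.4]
width: 35.1
gripper_force: 41.0
```

>>> {"method": "creep_tool", "body": {"plan": "0 0 0 0 0 0\n0 0 0 0 0 0\n0 0 0 0 0 0\n0 0 0 0 0 0", "finger_gap": 60}}

```text
time_s: 18.58
tool_pos: [616.3, -105.4, 32.5]
orientation: [0.748, 0.663, 0.0, 0.0]
ft_force: [-0.6, -0.1, 0.5]
width: 59.7
gripper_force: 0.0
```

>>> {"method": "creep_tool", "body": {"plan": "0 0 -10 0 0 0\n0 0 -40 0 0 0\n0 0 -75 0 0 0\n0 0 -100 0 0 0\n0 0 -100 0 0 0"}}

```text
time_s: 19.0
tool_pos: [621.2, -106.7, 140.9]
orientation: [0.748, 0.663, 0.004, 0.006]
ft_force: [1.7, -0.1, 1.0]
width: 60.1
gripper_force: 0.0
```

```bash
python3 -c "
from h import *
delta((473,-150,110),0.06)"
```

```text
shift [ -60.6 -142.4   29.1] turn [ 0.014  0.003 -0.18 ] t 19.0 j [-0.28  0.31  1.68  0.    1.14 -0.16]
```

>>> {"method": "creep_tool", "body": {"plan": "-15 -38 0 0 0 -0.06\n-30 -76 0 0 0 -0.12\n-45 -114 0 0 0 -0.18\n-60 -140 5 0 0 -0.18\n-60 -140 15 0 0 -0.18\n-60 -140 20 0 0 -0.18\n-60 -140 20 0 0 -0.18\n-60 -140 20 0 0 -0.18"}}

```text
time_s: 19.67
tool_pos: [470.8, -148.0, 112.4]
orientation: [0.685, 0.728, 0.0, 0.0]
ft_force: [0.1, -0.8, 0.4]
width: 60.4
gripper_force: 0.0
```

```bash
python3 -c "
from h import *
delta((473,-150,31),0.06)"
```

```text
shift [-2.1  2.  81.4] turn [ 0.001 -0.     0.   ] t 19.6667 j [-0.45  0.08  2.01  0.    1.05 -0.51]
```

>>> {"method": "creep_tool", "body": {"plan": "-2 2 15 0 0 0\n-2 2 35 0 0 0\n-2 2 55 0 0 0\n-2 2 70 0 0 0\n-2 2 79 0 0 0\n-2 2 80 0 0 0\n-2 2 80 0 0 0\n-2 2 80 0 0 0"}}

```text
time_s: 20.33
tool_pos: [473.2, -150.3, 33.3]
orientation: [0.685, 0.728, 0.0, 0.001]
ft_force: [-0.1, -0.1, -0.4]
width: 60.0
gripper_force: 0.0
```

>>> {"method": "creep_tool", "body": {"plan": "0 0 0 0 0 0\n0 0 0 0 0 0\n0 0 0 0 0 0\n0 0 0 0 0 0\n0 0 0 0 0 0\n0 0 0 0 0 0", "finger_gap": 25, "grip_n": 40}}

```text
time_s: 20.83
tool_pos: [473.1, -150.5, 33.6]
orientation: [0.686, 0.728, 0.0, 0.001]
ft_force: [-0.1, -0.2, 6.6]
width: 34.5
gripper_force: 40.0
```

>>> {"method": "creep_tool", "body": {"plan": "0 0 0 0 0 0\n0 0 -10 0 0 0\n0 0 -30 0 0 0\n0 0 -60 0 0 0\n0 0 -90 0 0 0\n0 0 -110 0 0 0\n0 0 -110 0 0 0"}}

```text
time_s: 21.42
tool_pos: [475.0, -151.5, 147.5]
orientation: [0.686, 0.728, 0.001, 0.005]
ft_force: [0.9, -0.5, -1.1]
width: 35.0
gripper_force: 40.3
```

```bash
python3 -c "
from h import *
delta((608.2,-168.6,32),-0.12)"
```

```text
shift [-24.5 130.9 116.7] turn [0.009 0.004 0.18 ] t 21.4167 j [-0.45  0.03  1.99 -0.    1.11 -0.51]
```

>>> {"method": "creep_tool", "body": {"plan": "-7 38 0 0 0 0.06\n-14 76 0 0 0 0.12\n-21 110 0 0 0 0.18\n-26 132 10 0 0 0.18\n-26 133 30 0 0 0.18\n-26 133 50 0 0 0.18\n-26 133 70 0 0 0.18\n-26 133 85 0 0 0.18"}}

```text
time_s: 22.08
tool_pos: [603.4, -166.9, 52.9]
orientation: [0.748, 0.663, -0.001, -0.003]
ft_force: [-1.0, 0.4, -0.7]
width: 34.9
gripper_force: 40.6
```

>>> {"method": "creep_tool", "body": {"plan": "0 0 0 0 0 0\n0 0 0 0 0 0\n0 0 0 0 0 0"}}

```text
time_s: 22.33
tool_pos: [606.1, -168.0, 57.2]
orientation: [0.748, 0.663, -0.0, -0.0]
ft_force: [0.5, -1.0, -0.4]
width: 34.6
gripper_force: 40.5
```

```bash
python3 -c "
from h import *
delta((608.2,-168.6,33.5),-0.12)"
```

```text
shift [-0.4  2.2 23.7] turn [-0. -0. -0.] t 22.3333 j [-0.38  0.42  1.71 -0.    1.01 -0.26]
```

>>> {"method": "creep_tool", "body": {"plan": "0 2 5 0 0 0\n0 2 10 0 0 0\n0 2 15 0 0 0\n0 2 20 0 0 0\n0 2 22 0 0 0\n0 2 22 0 0 0\n0 2 22 0 0 0\n0 2 22 0 0 0"}}

```text
time_s: 23.0
tool_pos: [608.4, -168.3, 35.5]
orientation: [0.748, 0.663, 0.0, 0.0]
ft_force: [-0.3, -0.4, -1.8]
width: 34.5
gripper_force: 40.5
```

>>> {"method": "creep_tool", "body": {"plan": "0 0 1 0 0 0\n0 0 1 0 0 0\n0 0 1 0 0 0\n0 0 1 0 0 0"}}

```text
time_s: 23.33
tool_pos: [608.3, -168.2, 34.4]
orientation: [0.748, 0.663, 0.0, 0.0]
ft_force: [-0.2, -0.5, -2.1]
width: 35.0
gripper_force: 40.5
```

>>> {"method": "creep_tool", "body": {"plan": "0 0 0.5 0 0 0\n0 0 0.5 0 0 0\n0 0 0.5 0 0 0\n0 0 0.5 0 0 0"}}

```text
time_s: 23.67
tool_pos: [608.2, -168.2, 33.8]
orientation: [0.748, 0.663, -0.0, 0.0]
ft_force: [-0.4, -0.3, -1.7]
width: 34.8
gripper_force: 40.5
```

>>> {"method": "creep_tool", "body": {"plan": "0 0 0.5 0 0 0\n0 0 0.5 0 0 0\n0 0 0.5 0 0 0\n0 0 0.5 0 0 0"}}

```text
time_s: 24.0
tool_pos: [608.3, -168.2, 33.7]
orientation: [0.748, 0.663, 0.0, 0.0]
ft_force: [-1.2, -0.5, 1.7]
width: 34.8
gripper_force: 40.8
```

>>> {"method": "creep_tool", "body": {"plan": "0 0 0.5 0 0 0\n0 0 0.5 0 0 0\n0 0 0.5 0 0 0\n0 0 0.5 0 0 0"}}

```text
time_s: 24.33
tool_pos: [608.3, -168.2, 33.6]
orientation: [0.748, 0.663, -0.0, -0.0]
ft_force: [-2.3, 0.9, 4.6]
width: 34.9
gripper_force: 41.2
```

Contact. I release, back off and check.

>>> {"method": "creep_tool", "body": {"plan": "0 0 0 0 0 0\n0 0 0 0 0 0\n0 0 0 0 0 0\n0 0 0 0 0 0", "finger_gap": 60}}

```text
time_s: 24.67
tool_pos: [608.2, -168.2, 32.5]
orientation: [0.748, 0.663, 0.0, 0.0]
ft_force: [-0.8, -0.9, -0.9]
width: 59.9
gripper_force: 0.0
```

>>> {"method": "creep_tool", "body": {"plan": "0 0 -10 0 0 0\n0 0 -40 0 0 0\n0 0 -75 0 0 0\n0 0 -115 0 0 0\n0 0 -150 0 0 0\n0 0 -180 0 0 0\n0 -40 -180 0 0 0\n0 -80 -180 0 0 0"}}

```text
time_s: 25.33
tool_pos: [531.6, -160.0, 217.8]
orientation: [0.748, 0.664, 0.002, 0.004]
ft_force: [-1.3, 0.4, -0.1]
width: 60.0
gripper_force: 0.0
```

>>> {"method": "creep_tool", "body": {"plan": "30 -40 0 0 0 0\n60 -40 0 0 0 0\n60 -40 0 0 0 0\n60 -40 0 0 0 0\n60 -40 0 0 0 0\n60 -40 0 0 0 0"}}

```text
time_s: 25.83
tool_pos: [497.2, -95.2, 213.5]
orientation: [0.748, 0.663, 0.0, 0.001]
ft_force: [1.0, 0.7, -0.4]
width: 60.0
gripper_force: 0.0
```

```bash
python3 -c "
from h import *
c=vision.get_calibration('wrist');im=vision.read_camera('wrist')
cv2.imwrite('pics/w4b.png',cv2.resize(im[:,:,::-1],(800,600)))
for x,y in [(631,22.1),(623.4,-41.5),(615.8,-105),(608.2,-168.6)]:print((proj(c,(x,y,68))*1.5625).round(),(proj(c,(x,y,10))*1.5625).round())
im=vision.read_camera('top');cv2.imwrite('pics/top4.png',cv2.resize(im[125:250,205:385,::-1],None,fx=4,fy=4))
"
```

```text
[591.  71.] [557.  90.]
[579. 179.] [549. 179.]
[568. 273.] [541. 258.]
[559. 358.] [534. 331.]
```

View pics/w4b.png

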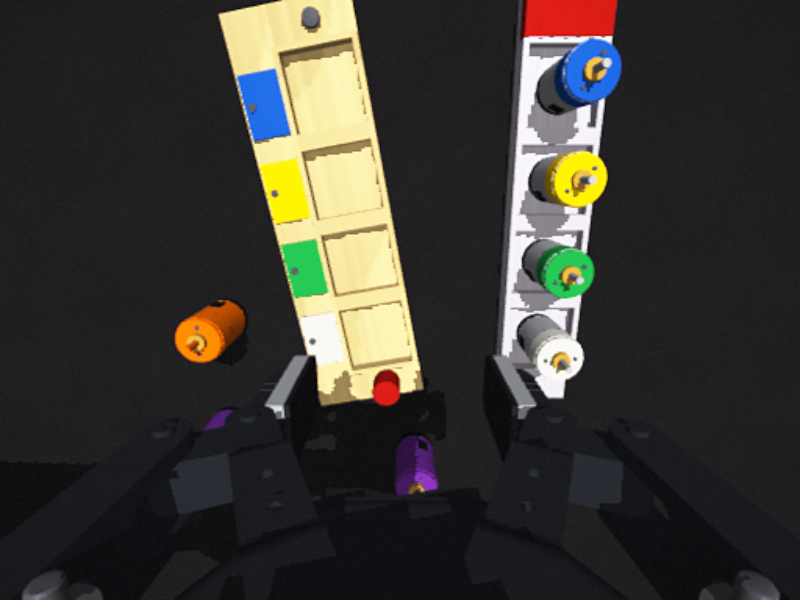

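The motors stand upright with discs at about (588, 70), (577, 179), (567, 272) and (557, 356). Each is within about 3 px (2 mm) of its predicted pocket centre, and the order blue, yellow, green, white from the red end is right.

```bash
python3 -c "
from bench import hand_in
print(hand_in())"
```

```text
the job is handed in; nothing more can be done
None
```

The job is handed in: blue, yellow, green and white stand upright in the test rack from the red end outward, each within about 2 mm of its pocket centre by the last wrist picture, after about 26 s of the 88 s; the hand-in gave no verdict.

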